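# Shift the rolling mill's gear unit

## Robot

A 6-joint arm with a two-finger parallel gripper is mounted at the origin on a cart in front of the work surface, level with it; the furniture and walls round the work are solid. World frame = base frame: x ahead of the robot, y to its left, z up, the work surface at z = 0. Lengths are in mm, angles in degrees, forces in N, time in s.
With the tool pointing down it reaches from about 300 to 850 mm from the base axis. Payload 4.2 kg.
Tool frame: the origin (TCP) lies midway between the tips of the shut fingers; the grasp point (between the pads) lies 19 mm behind it (env.grasp_offset is the distance from the TCP to the grasp point, in mm); z points along the fingers, y is the line along which they close (so a half turn about z gives the same grasp; the last joint's range is limited). The gripper opens to 91 mm and grips with 3 to 60 N. Pads are 32 mm wide; open, the fingers measure 118 mm over their backs; the gripper's body (76 mm by 178 mm) begins 60 mm behind the grasp point.
Start: joints at [-75.229, 18.312, 89.639, -0, 72.044, -1.146], TCP at [157.691, -552.971, 213.976] pointing down, gripper open.
Joint ranges: [-177.97, 177.97], [-48.28, 115.42], [12.27, 149.76], [-77.06, 257.06], [2.81, 150.46], [-146.56, 146.56]. Speed limits (degrees/s): [147.25, 147.25, 180, 180, 180, 180].

## Interface

Orientations are given as [roll, pitch, yaw] about the fixed x, y, z axes, in that order (R = Rz(yaw) Ry(pitch) Rx(roll)).
In Python, from workcell import env, optics gives the robot as it stands. The module is installed in compiled form; this text tells all that it offers.
- The arm moves only by the tool send_rows, never from a script. Its argument "targets" is a list that holds one entry, the list of rows, each a list of 7 numbers: the turn, a rotation vector about the world's x, y, z scaled (see below), then the shift along the world's x, y, z scaled (see below), then the closure, from -1 (fully open) to 1 (shut). In form: [[[rx, ry, rz, x, y, z, gripper], ...]]. A call has 1 to 12 rows; each row shifts and turns the commanded pose from where the row before left it; what a row does not reach is not made up. The controller multiplies each number of a shift by 0.2 m and each number of a turn by pi/2 rad. A row lasts 1/10 s, in which the tool goes at most 50 mm and 8.59 degrees, less where a joint would pass 70% of its speed; a pose out of reach is approached as far as the arm can. A call with a number of a shift or a turn outside -1 to 1 is refused whole. A call with a gripper value outside its range is refused whole. The fingers move at their own pace and stop on an object; "grip_force" is the grip in N (left out, the last holds). Time passes only in rows, so rows that do not move let the fingers close. It gives the time, the measured TCP pose, the force, the opening and the grip force at its end, in the units of the state.
- env.state(): the state, without advancing time (a new reading comes with each control period).
- optics.grab_frame(name): name is "scene" or "top" or "wrist"; returns (picture, depth): 420x560x3 uint8, red, green, blue; 420x560 float32, mm along the optical axis (not along the pixel's ray), 0 where there is no reading.
- optics.camera_info(name): a dict with "camera_matrix" (3x3 intrinsics, pixels), "R" (3x3) and "t" (3): a world point X has camera coordinates R X + t; the wrist camera has in their place "mount" (4x4, takes a point from camera to tool coordinates, whose origin is the TCP and whose axes are the flange's). Camera axes: x right, y down, z forward; pixel columns grow to the right and rows downward; lengths in mm; the calibration is good to about 2 mm. A picture is of the moment at which its call begins: read the wrist's pose just before it. camera_info takes no time and is no camera call.
- env.job_done(): hands the job in; it is judged then, once.
Trained networks look in the newest picture that a camera, given by its name, has taken for a name from the list of things; names that differ only in an ending like _2 or _b are one class to them, and where a whole thing is asked for, a point or a joint stands for the part that bears it (a point fixed in the world has none). Each returns a list of dicts, best first, with "conf" (0 to 1); they miss things now and then, are a little off and sometimes report something else, mostly with a low value. They report only what shows in the picture. A call takes as long as a camera call.
- optics.silhouettes(camera, name): "mask" (420x560 bool, what is visible of it) and "at" ([column, row] in pixels, amid what is visible of it).
- optics.place_of(camera, name): "at" ([column, row] in pixels: a listed point, or the origin of a listed thing).
The state is a dict: "time_s": time; "qpos": joint angles; "qvel": joint speeds; "effort": joint torques, N m; "ee_pos": TCP position; "ee_rot": TCP orientation; "force": force on the tool from outside, world axes, zero at the start; "torque": the same for the moment, N m; "gripper_width": finger opening in mm; "gripper_force": force on a finger pad.
Only numpy, scipy, OpenCV 4.12 (cv2) and the standard library are available. Lean on these libraries where they do the work, as an engineer would, in place of code of your own. Each camera call takes 0.05 s, during which the arm holds its last target. There are 200 camera calls.

## Task

The lever of the rolling mill's gear unit stands in the near-left slot of its H-shaped gate. Without gripping the lever, push it by the knob, gently, with your fingertips out of that slot, across the middle channel and fully home into the far-right slot, straying into neither of the other two slots. Leave the jar, the cuff and the ring clamp as they stand, and finish clear of everything.

Things in the scene. Friction and masses are not known exactly. Their poses are not given: they have to be found in the camera images.
- gear_unit: Grey cast gear unit fixed to the bench: foot 150 x 140 x 12 mm, housing 124 x 114 mm, 62 mm high, steel gate plate 84 x 80 mm on top. Origin at the centre of its underside, on the bench; x toward the far side, y left, z up; turned up to 0.45 rad about z. On its right side (-y) a 20 mm output shaft sticks out to 93 mm from the centre, 36 mm high. Near = -x, far = +x.
- gate_centre (a point): Centre of the H-shaped opening, on the gate plate's upper face, 75 mm above the bench; axes as the gear unit. Two slots along x, 15 mm left (+y) and 15 mm right (-y) of this point, joined by a cross channel along y through it. All are 14 mm wide; the slots end 23 mm near (-x) and far (+x) of it. The lever's 10 mm shank can go nowhere else.
- knob (a point): Centre of the black barrel-shaped knob on the lever, 34 mm across, 40 mm tall; z along the lever. The lever tilts about a pivot 28 mm above the underside of the gear unit, at its centre; the knob's centre is 105 mm from the pivot: 133 mm above the bench when upright, about 120 mm with the lever in a slot end.
- gear_lever: The lever (rod and knob). Origin at the knob's centre, z along the lever. It stays where it is left; about 1.5 to 3 N sideways at the knob moves it. Its knob travels about 40 mm from the middle to either slot end, and 33 mm from the middle to either column.
- lever_fore (a joint): Tilt of the lever along the gear unit's x, rad: 0 in the cross channel, +0.38 at the end of a far slot, -0.38 at the end of a near slot.
- lever_side (a joint): Tilt of the lever along the gear unit's y, rad: +0.32 in the left slots, 0 in the middle, -0.32 in the right slots.
- flux_jar: Loose glass jar with a brown cap, 48 mm across and 65 mm high, beyond the gear unit on the left. Origin at the centre of its underside. To be left alone.
- silver_cuff: Loose open silver bracelet, 54 x 59 x 22 mm, beyond the gear unit. Origin at the centre of its underside. To be left alone.
- ring_peg: Loose turned wooden ring clamp standing on end, 32 mm across and 122 mm high, to the right of the gear unit. Origin at the centre of its underside. To be left alone.

How it is judged (in metres and radians):
On the way:
1. the lever is in the cross channel at the right-hand slots (value of joint lever_side below -0.24 rad and value of joint lever_fore between -0.2 and 0.2 rad).
At the end, for the whole second after the job is handed in: The lever rests in the far-right slot, tilted at least 0.32 rad (of 0.38) to the far side and at least 0.24 rad to the right; jar, cuff and ring clamp are within 15 mm of where they stood, jar and clamp upright (value of joint lever_fore above 0.32 rad and value of joint lever_side below -0.24 rad and velocity of joint lever_fore between -0.05 and 0.05 rad/s and distance of each of flux_jar, silver_cuff, ring_peg from where it was at the start of the episode below 0.015 m and angle between each of ring_peg, flux_jar's own z axis and vertical below 0.15 rad); the robot touches nothing.
It fails at once if the lever strays into the far-left slot (value of joint lever_side above 0.1 rad and value of joint lever_fore above 0.25 rad).
It fails at once if the lever strays into the near-right slot (value of joint lever_side below -0.1 rad and value of joint lever_fore below -0.25 rad).
It fails at once if the lever is gripped or forced (fingers on it with more than 30 N) (contact force between the fingers and gear_lever above 30 N).
It fails at once if the jar, the cuff or the ring clamp is lifted or knocked away (distance of any of flux_jar, silver_cuff, ring_peg from where it was at the start of the episode above 0.03 m).
It also fails if it takes over 51 s, if anything falls off the work surface, if the arm or the gripper's body presses on something with over 40 N, if the wrist force passes 120 N, or if a joint passes its speed limit or range.

## Working session

There is one attempt and no reset: what is moved stays moved. The work goes in short steps, Python scripts to look and compute and a tool call to move; the robot and the scene stay as the last step left them, time stands still between calls to the robot, and variables do not carry over. Pictures are saved under pics/ and viewed, at most 10 in all, crops included, and the job is handed in when it is done.

Besides the shell and the picture viewer there is one more tool, called after ">>>" in YAML: its name, and indented under it one key for each argument. send_rows: Moves the arm, as the interface text tells. Its arguments: {"type":"object","properties":{"targets":{"type":"array"},"grip_force":{"type":"number"}},"required":["targets"]}

```bash
mkdir -p pics; cat > h.py <<'E'
from workcell import env, optics
import numpy as np, cv2
def unproj(cam,uv,depth=None,z=None):
    c=optics.camera_info(cam);K=np.array(c["camera_matrix"]);R=np.array(c["R"]);t=np.array(c["t"]).ravel()
    r=np.linalg.solve(K,np.array([uv[0],uv[1],1.]))
    if depth is not None: return R.T@(r*depth-t)
    o=-R.T@t; d=R.T@r
    return o+d*(z-o[2])/d[2]
E
python3 - <<'E'
from h import *
s=env.state();print(s["time_s"],s["ee_pos"],s["ee_rot"],s["force"],s["gripper_width"])
ims=[]
for cam in("scene","top"):
    p,d=optics.grab_frame(cam);cv2.imwrite(f"pics/{cam}1.png",p[:,:,::-1])
    np.save(f"{cam}_d.npy",d)
    for n in("gate_centre","knob","gear_unit","flux_jar","silver_cuff","ring_peg"):
        for r in optics.place_of(cam,n)[:2]:
            z={"gate_centre":75,"knob":120}.get(n,0)
            print(cam,n,r["conf"],np.round(r["at"],1),unproj(cam,r["at"],z=z).round(1))
E
```

```text
0.0 [ 157.56029091 -552.45370282  213.10958137] [-1.79895936e+02 -1.95094987e-03  1.59173841e+01] [-0.82171423 -0.40465508 -0.16871667] 90.91085463520243
scene gate_centre 0.94 [276.7 229.9] [588.5  67.2  75. ]
scene knob 0.51 [280.4 226. ] [555.9  80.7 120. ]
scene gear_unit 0.88 [279.5 254.1] [586.4  62.3   0. ]
scene flux_jar 0.93 [211.6 256.3] [666.4 184.7   0. ]
scene flux_jar 0.62 [273.8 229.2] [656.   28.9   0. ]
scene silver_cuff 0.77 [237.2 224.9] [716.6  89.3   0. ]
scene ring_peg 0.76 [310.9 215.9] [641.5 -66.8   0. ]
scene ring_peg 0.74 [278.7 226.5] [656.6  14.8   0. ]
top gate_centre 0.8 [268.8 229.9] [604.4  67.2  75. ]
top knob 0.7 [263.4 252.8] [551.9  85.  120. ]
top gear_unit 0.92 [270.5 237.4] [600.5  66.4   0. ]
top flux_jar 0.83 [212.1 218.8] [666.5 193.2   0. ]
top silver_cuff 0.54 [257.1 188.7] [720.8  78.8   0. ]
top ring_peg 0.53 [323.2 216. ] [629.7 -62.7   0. ]
```

View pics/scene1.png

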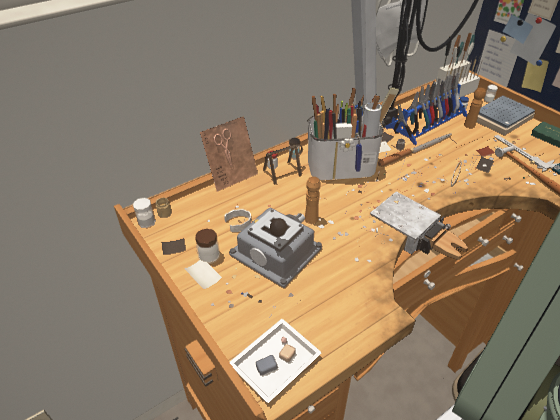

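View pics/top1.png

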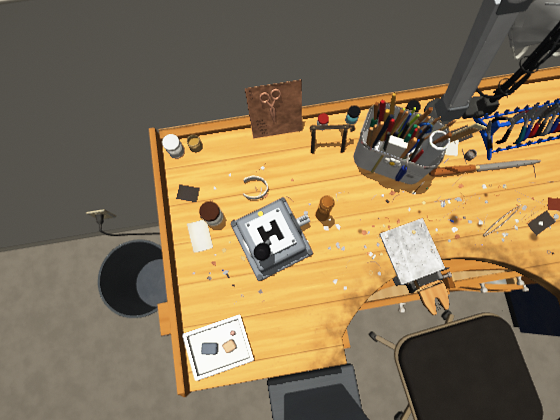

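```bash
python3 - <<'E'
from h import *
for cam in("scene","top"):
    c=optics.camera_info(cam);K=np.array(c["camera_matrix"]);R=np.array(c["R"]);t=np.array(c["t"]).ravel()
    d=np.load(cam+"_d.npy");v,u=np.nonzero(d>0);z=d[v,u]
    P=(np.linalg.solve(K,np.vstack([u,v,np.ones_like(u)]))*z-t[:,None]).T@R
    roi=(P[:,0]>480)&(P[:,0]<720)&(P[:,1]>-50)&(P[:,1]<170)
    for lo,hi in((8,16),(56,66),(70,79),(115,160)):
        Q=P[roi&(P[:,2]>lo)&(P[:,2]<hi)]
        if len(Q)<5: print(cam,lo,len(Q));continue
        r=cv2.minAreaRect(Q[:,:2].astype(np.float32));print(cam,lo,hi,len(Q),np.median(Q,0).round(1),Q[:,2].max().round(1),np.round(r[0],1),np.round(r[1],1),r[2])
    print(cam,"cam",-R.T@t)
E
```

```text
scene 8 16 877 [545.3 105.8  12.2] 16.0 [623.7  50.1] [196.2 189.9] 17.365636825561523
scene 56 66 1155 [563.6  87.7  61.8] 66.0 [594.9  61.9] [221.3 150.3] 87.6972427368164
scene 70 79 921 [591.7  71.5  75.4] 78.9 [607.6  27.8] [ 85.8 164.8] 17.19776153564453
scene 115 160 248 [544.3  94.  135.8] 145.8 [582.9  23.8] [ 32.9 180.1] 26.016929626464844
scene cam [ 16.91877259 458.66208015 767.97276228]
top 8 16 800 [552.9  78.4  11.8] 16.0 [623.5  53.3] [196.7 190.6] 21.99483299255371
top 56 66 1596 [597.9  59.8  61.8] 66.0 [597.4  63.4] [221.4 148.7] 86.93317413330078
top 70 79 1013 [606.2  59.8  74.9] 79.0 [611.1  25.8] [ 84.7 162.1] 17.349538803100586
top 115 160 250 [553.8  86.5 136.9] 144.6 [596.8  29.7] [ 33.1 177.9] 35.555206298828125
top cam [440.38792761  63.88479305 944.49637623]
```

The pictures show the gear unit amid the bench (top ≈ 270,237), with the knob at (263,253), near-left. The jar is at (210,215), the cuff at (257,188) and the ring clamp at (326,207), with the output shaft pointing toward it.

```bash
python3 - <<'E'
from h import *
for cam in("scene","top"):
    c=optics.camera_info(cam);K=np.array(c["camera_matrix"]);R=np.array(c["R"]);t=np.array(c["t"]).ravel()
    d=np.load(cam+"_d.npy");v,u=np.nonzero(d>0);z=d[v,u]
    P=(np.linalg.solve(K,np.vstack([u,v,np.ones_like(u)]))*z-t[:,None]).T@R
    roi=(np.hypot(P[:,0]-598,P[:,1]-63)<95)
    for lo,hi in((10,14),(59,64),(73.5,77),(110,160),(139,160)):
        Q=P[roi&(P[:,2]>lo)&(P[:,2]<hi)]
        r=cv2.minAreaRect(Q[:,:2].astype(np.float32));print(cam,lo,hi,len(Q),np.median(Q,0).round(1),np.round(r[0],1),np.round(r[1],1),r[2])
    for nm,c in(("peg",(635,-65)),("jar",(668,188)),("cuff",(718,85))):
        Q=P[(np.hypot(P[:,0]-c[0],P[:,1]-c[1])<45)&(P[:,2]>(90 if nm=="peg" else 8))]
        print(cam,nm,Q.min(0).round(),Q.max(0).round())
E
```

```text
scene 10 14 544 [543.6 109.5  12.2] [562.2  83.9] [186.8 107.1] 58.7911262512207
scene 59 64 835 [562.9  87.7  61.9] [595.7  63.7] [122.4 123.5] 17.104694366455078
scene 73.5 77 692 [592.7  69.4  75.4] [595.9  65.5] [85.8 82.3] 17.197763442993164
scene 110 160 254 [544.2  94.4 135.1] [548.2  90.7] [30.3 29.6] 81.1627426147461
scene 139 160 78 [549.1  90.4 141. ] [548.5  90.6] [22.4 22.3] 83.23624420166016
scene peg [617. -73.  90.] [644. -45. 122.]
scene jar [627. 150.   8.] [691. 225.  68.]
scene cuff [691.  54.   8.] [748. 114.  24.]
top 10 14 530 [550.   76.2  11.9] [598.8  64.8] [149.  139.1] 16.941858291625977
top 59 64 1178 [596.1  56.7  61.7] [598.9  61.9] [121.  121.9] 16.345129013061523
top 73.5 77 743 [606.5  60.1  75.1] [598.5  64.8] [84.  80.1] 17.238052368164062
top 110 160 247 [553.7  86.6 136.9] [555.6  86.7] [31.3 37. ] 79.58795166015625
top 139 160 81 [554.8  87.3 140.8] [553.5  88.6] [23.5 19.6] 80.17980194091797
top peg [621. -77.  98.] [652. -46. 122.]
top jar [625. 147.   8.] [693. 230.  68.]
top cuff [695.  54.   8.] [749. 113.  26.]
```

>>> send_rows:
  targets:
    - [[0,0,0.0133,0.085,0.155,0,1],[0,0,0,0.085,0.155,0,1],[0,0,0,0.085,0.155,0,1],[0,0,0,0.085,0.155,0,1],[0,0,0,0.085,0.155,0,1],[0,0,0,0.085,0.155,0,1],[0,0,0,0.085,0.155,0,1],[0,0,0,0.085,0.155,0,1],[0,0,0,0.085,0.155,0,1],[0,0,0,0.085,0.155,0,1],[0,0,0,0.085,0.155,0,1],[0,0,0,0.085,0.155,0,1]]
  grip_force: 5

```text
time_s: 1.9
ee_pos: [362.2, -179.7, 214.3]
ee_rot: [180.0, -0.0, 17.1]
force: [-0.5, -0.9, 0.3]
gripper_width: 0.8
gripper_force: 0.0
```

>>> send_rows:
  targets:
    - [[0,0,0,0.085,0.155,0,1],[0,0,0,0.085,0.155,0,1],[0,0,0,0.085,0.155,0,1],[0,0,0,0.085,0.155,0,1],[0,0,0,0.085,0.155,0,1],[0,0,0,0.085,0.155,0,1],[0,0,0,0.085,0.155,0,1],[0,0,0,0.085,0.155,0,1],[0,0,0,0,0,0,1],[0,0,0,0,0,0,1]]

```text
time_s: 2.9
ee_pos: [497.5, 67.4, 213.7]
ee_rot: [180.0, 0.1, 17.2]
force: [-0.1, -0.2, 0.2]
gripper_width: 0.5
gripper_force: 0.0
```

>>> send_rows:
  targets:
    - [[0,0,0,0,0,-0.109,1],[0,0,0,0,0,-0.109,1],[0,0,0,0,0,-0.109,1],[0,0,0,0,0,-0.109,1],[0,0,0,0,0,-0.109,1],[0,0,0,0.048,0.015,0,1],[0,0,0,0.048,0.015,0,1],[0,0,0,0,0,0,1]]

```text
time_s: 3.7
ee_pos: [519.8, 73.1, 106.5]
ee_rot: [179.9, -0.3, 17.1]
force: [0.4, -1.1, 0.3]
gripper_width: 1.0
gripper_force: 0.0
```

```bash
cat >> h.py <<'E'
C=np.array([597.5,65.]);A=np.radians(17.15);RX=np.array([[np.cos(A),np.sin(A)],[-np.sin(A),np.cos(A)]])
def loc(p): return RX@(np.asarray(p)[:2]-C)
def cloud(cam):
    p,d=optics.grab_frame(cam)
    c=optics.camera_info(cam);K=np.array(c["camera_matrix"]);R=np.array(c["R"]);t=np.array(c["t"]).ravel()
    v,u=np.nonzero(d>0);z=d[v,u]
    return p,(np.linalg.solve(K,np.vstack([u,v,np.ones_like(u)]))*z-t[:,None]).T@R,u,v
def look(tag):
    s=env.state();print("t",s["time_s"],"tcp loc",loc(s["ee_pos"]).round(1),s["ee_pos"].round(1),"F loc",(RX@s["force"][:2]).round(1),s["force"].round(1))
    out=[]
    for cam in("scene","top"):
        p,P,u,v=cloud(cam)
        for r in optics.silhouettes(cam,"knob")[:1]:
            m=r["mask"][v,u];Q=P[m];Q=Q[Q[:,2]>105]
            if len(Q): print(cam,"mask",r["conf"],len(Q),"loc med",loc(np.median(Q,0)).round(1),"min",(Q[:,:2]-C@np.eye(2)).dot(RX.T).min(0).round(1),"max",(Q[:,:2]-C).dot(RX.T).max(0).round(1),"z",Q[:,2].max().round(1))
        for r in optics.place_of(cam,"knob")[:1]: print(cam,"knob",r["conf"],"loc",loc(unproj(cam,r["at"],z=125)).round(1))
        im=cv2.resize(p[150:310,180:390],None,fx=1.9,fy=1.9*1.5 if 0 else 1.9,interpolation=cv2.INTER_CUBIC);out.append(im)
    cv2.imwrite(f"pics/{tag}.png",np.hstack(out)[:,:,::-1])
E
python3 -c "
from h import *
look('a')"
```

```text
t 3.7 tcp loc [-71.8  30.7] [519.8  73.1 106.5] F loc [ 0.1 -1.1] [ 0.4 -1.1  0.3]
scene knob 0.2 loc [-73.4  89.7]
```

View pics/a.png

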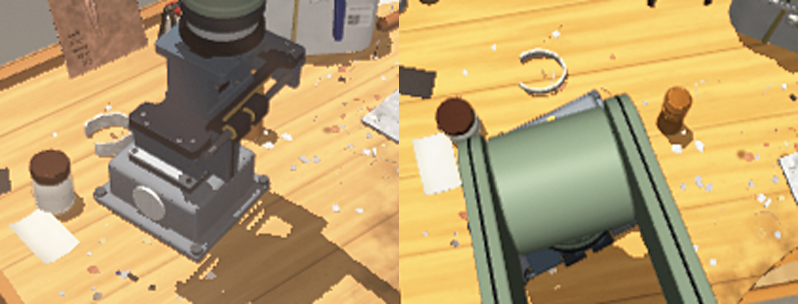

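The gripper hides the knob in both views, so I'll push partway and then use the wrist camera and the force.

>>> send_rows:
  targets:
    - [[0,0,0,0.024,0.0075,0,1],[0,0,0,0.024,0.0075,0,1],[0,0,0,0.024,0.0075,0,1]]

```text
time_s: 4.3
ee_pos: [531.0, 77.5, 105.0]
ee_rot: [180.0, 0.1, 17.1]
force: [-2.0, -0.6, 1.9]
gripper_width: 0.5
gripper_force: 1.3
```

>>> send_rows:
  targets:
    - [[0,0,0,0.024,0.0075,0,1],[0,0,0,0.024,0.0075,0,1],[0,0,0,0.012,0.0037,0,1]]

```text
time_s: 4.6
ee_pos: [544.0, 81.5, 104.9]
ee_rot: [180.0, -0.0, 17.1]
force: [-1.7, -0.6, 1.1]
gripper_width: 0.4
gripper_force: 1.0
```

```bash
python3 -c "
from h import *
s=env.state();print(loc(s['ee_pos']),RX@s['force'][:2])
p,d=optics.grab_frame('wrist');cv2.imwrite('pics/w.png',p[:,:,::-1]);np.save('w.npy',d)
c=optics.camera_info('wrist');print(c)
print(optics.place_of('wrist','knob'),[ (r['conf'],r['at'],r['mask'].sum()) for r in optics.silhouettes('wrist','knob')])"
```

```text
[-46.22525293  31.4954622 ] [-1.74899485 -0.04397611]
{'camera_matrix': array([[307.4489038 ,   0.        , 284.47604585],
       [  0.        , 307.4489038 , 211.65782572],
       [  0.        ,   0.        ,   1.        ]]), 'mount': array([[-4.64656055e-04, -9.69881167e-01, -2.43578133e-01,
         6.74505771e+01],
       [ 9.99999887e-01, -4.25386826e-04, -2.13817761e-04,
        -1.27090981e-01],
       [ 1.03762891e-04, -2.43578205e-01,  9.69881254e-01,
        -1.71135325e+02],
       [ 0.00000000e+00,  0.00000000e+00,  0.00000000e+00,
         1.00000000e+00]])}
[{'at': [277.1, 205.2], 'conf': 0.74}] [(0.98, [280.6, 204.5], np.int64(4363)), (0.29, [329.3, 150.3], np.int64(30421))]
```

View pics/w.png

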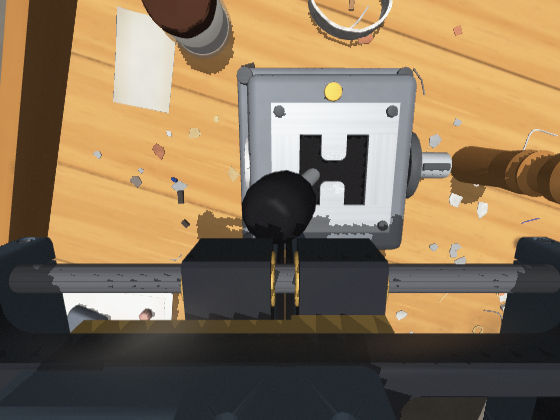

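The wrist view shows the knob at (280,205) ahead of the fingertips, and the H gate spans (300–367, 135–205). I'll fit the knob's axis to the depth points.

```bash
cat >> h.py <<'E'
from scipy.spatial.transform import Rotation as Ro
from scipy.optimize import least_squares
def wrist(save=None):
    s=env.state();p,d=optics.grab_frame('wrist')
    if save: cv2.imwrite(f'pics/{save}.png',p[:,:,::-1])
    c=optics.camera_info('wrist');K=c["camera_matrix"];M=c["mount"]
    m=optics.silhouettes('wrist','knob')[0];print('conf',m['conf'])
    v,u=np.nonzero(d>0)
    X=np.linalg.solve(K,np.vstack([u,v,np.ones_like(u)]))*d[v,u]
    X=M[:3,:3]@X+M[:3,3:]; W=(Ro.from_euler('xyz',s["ee_rot"],degrees=True).as_matrix()@X).T+s["ee_pos"]
    L=np.c_[(W[:,:2]-C)@RX.T,W[:,2]]
    # plate, housing
    for z0,z1,r in((73,77,60),(60,64,85)):
        q=L[(L[:,2]>z0)&(L[:,2]<z1)&(np.abs(L[:,:2]).max(1)<r)]
        if len(q): print('lvl',z0,np.percentile(q[:,:2],[1,99],axis=0).round(1).tolist())
    Q=L[m["mask"][v,u]];Q=Q[(Q[:,2]>95)]
    def f(x):
        n=np.array([x[0],x[1],1]);n/=np.linalg.norm(n);w=Q-[x[2],x[3],28];h=w@n-105
        rad=np.linalg.norm(w-np.outer(w@n,n),axis=1)
        e1=rad-(17-x[4]*4*(h/20)**2); e2=h-20
        return np.where(np.abs(e1)<np.abs(e2),e1,e2)
    for fix in (1,0):
        g=(lambda x:np.r_[f(np.r_[x[:2],0,0,x[2]])]) if fix else (lambda x:np.r_[f(x),3*x[2:4]])
        x0=[[a,b]+([1.] if fix else [0,0,1.]) for a in(-.3,0,.3) for b in(-.3,0,.3)]
        r=min((least_squares(g,x,loss='soft_l1') for x in x0),key=lambda r:r.cost)
        n=np.array([r.x[0],r.x[1],1]);n/=np.linalg.norm(n)
        print('tilt fore %.3f side %.3f'%(np.arctan(r.x[0]),np.arctan(r.x[1])),'knob loc',(105*n+[0,0,28]).round(1),r.x[2:].round(2),'rms',np.sqrt(np.mean(r.fun**2)).round(2),len(Q))
    print('t',s["time_s"],'tcp loc',loc(s["ee_pos"]).round(1),'z',s["ee_pos"][2].round(1),'F',(RX@s["force"][:2]).round(1))
E
python3 -c "
from h import *
wrist()"
```

```text
conf 0.79
lvl 73 [[-42.5, -39.2], [40.4, 39.4]]
lvl 60 [[-57.8, -60.8], [58.0, 54.5]]
tilt fore -0.125 side 0.329 knob loc [-12.4  33.7 126.7] [1.52] rms 1.24 4167
tilt fore -0.089 side 0.326 knob loc [ -8.8  33.5 127.1] [-3.71  0.31  1.67] rms 1.22 4167
t 4.75 tcp loc [-46.4  31.5] z 104.9 F [-0.4 -0.3]
```

>>> send_rows:
  targets:
    - [[0,0,0,0.018,0.0056,0,1],[0,0,0,0.018,0.0056,0,1],[0,0,0,0.016,0.005,0,1],[0,0,0,0,0,0,1]]

```text
time_s: 5.25
ee_pos: [554.4, 84.7, 105.0]
ee_rot: [180.0, -0.0, 17.1]
force: [-1.7, -0.5, 0.1]
gripper_width: 0.6
gripper_force: 0.4
```

```bash
python3 -c "
from h import *
wrist('w2')"
```

```text
conf 0.64
lvl 73 [[-37.4, -39.2], [40.2, 39.0]]
lvl 60 [[-55.6, -61.2], [58.0, 54.4]]
tilt fore -0.020 side 0.326 knob loc [ -2.   33.7 127.4] [1.57] rms 1.52 4089
tilt fore 0.002 side 0.318 knob loc [  0.2  32.8 127.7] [-2.23  0.95  1.67] rms 1.51 4089
t 5.25 tcp loc [-35.4  31.6] z 105.0 F [-1.8 -0. ]
```

>>> send_rows:
  targets:
    - [[0,0,0,-0.06,-0.0185,0,1],[0,0,0,-0.06,-0.0185,0,1],[0,0,0,-0.027,0.0877,0,1],[0,0,0,-0.027,0.0877,0,1],[0,0,0,-0.027,0.0877,0,1],[0,0,0,0,0,0,1],[0,0,0,0.0717,0.0221,0,1],[0,0,0,0.0717,0.0221,0,1],[0,0,0,0.0717,0.0221,0,1],[0,0,0,0.0717,0.0221,0,1],[0,0,0,0,0,0,1]]

```text
time_s: 6.45
ee_pos: [572.0, 146.9, 105.0]
ee_rot: [180.0, -0.1, 17.1]
force: [0.0, -0.2, -0.5]
gripper_width: 0.6
gripper_force: 0.0
```

```bash
python3 -c "
from h import *
wrist('w3')"
```

```text
conf 0.93
lvl 73 [[-19.1, -39.3], [40.3, 40.1]]
lvl 60 [[-59.3, -60.9], [58.2, 54.7]]
tilt fore -0.022 side 0.330 knob loc [ -2.2  34.  127.3] [1.37] rms 10.0 1182
tilt fore 0.168 side 0.380 knob loc [ 16.3  38.5 124.3] [  9.81 -15.1    0.14] rms 2.59 1182
t 6.45 tcp loc [-0.2 85.8] z 105.0 F [-0.  -0.3]
```

View pics/w3.png

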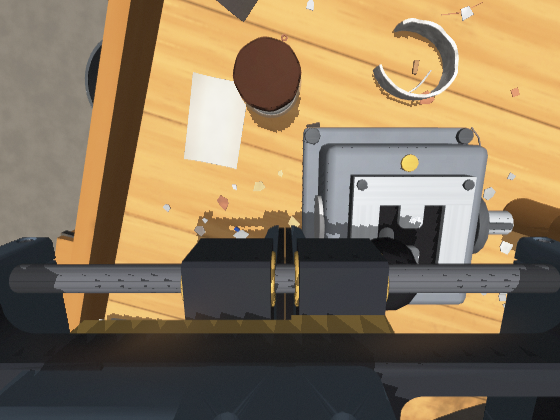

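The fingers (285,250) stand left of the knob (400,270), and the lever is still at the left end of the cross channel. Now I'll push it right.

>>> send_rows:
  targets:
    - [[0,0,0,0.0295,-0.0956,0,1],[0,0,0,0.0074,-0.024,0,1],[0,0,0,0,0,0,1]]

```text
time_s: 6.85
ee_pos: [577.5, 122.9, 105.2]
ee_rot: [-180.0, 0.0, 17.0]
force: [0.2, 0.1, 0.9]
gripper_width: 0.4
gripper_force: 0.0
```

>>> send_rows:
  targets:
    - [[0,0,0,0.0074,-0.024,0,1],[0,0,0,0,0,0,1]]

```text
time_s: 7.05
ee_pos: [579.4, 118.7, 105.2]
ee_rot: [-180.0, 0.0, 17.1]
force: [-0.9, 1.3, 0.8]
gripper_width: 0.4
gripper_force: 0.8
```

>>> send_rows:
  targets:
    - [[0,0,0,0.0074,-0.024,0,1],[0,0,0,0,0,0,1]]

```text
time_s: 7.25
ee_pos: [581.3, 113.7, 105.1]
ee_rot: [180.0, -0.0, 17.1]
force: [-1.3, 0.7, 1.5]
gripper_width: 0.5
gripper_force: 0.9
```

>>> send_rows:
  targets:
    - [[0,0,0,0.0074,-0.024,0,1],[0,0,0,0.0074,-0.024,0,1]]

```text
time_s: 7.45
ee_pos: [584.4, 104.1, 105.0]
ee_rot: [180.0, -0.0, 17.1]
force: [-1.3, 2.0, 1.6]
gripper_width: 0.4
gripper_force: 1.1
```

>>> send_rows:
  targets:
    - [[0,0,0,0.0074,-0.024,0,1],[0,0,0,0.0074,-0.024,0,1],[0,0,0,0.0074,-0.024,0,1]]

```text
time_s: 7.75
ee_pos: [588.8, 89.3, 105.0]
ee_rot: [180.0, -0.0, 17.1]
force: [-0.4, 1.5, 2.8]
gripper_width: 0.5
gripper_force: 0.9
```

>>> send_rows:
  targets:
    - [[0,0,0,0.0074,-0.024,0,1],[0,0,0,0.0074,-0.024,0,1]]

```text
time_s: 7.95
ee_pos: [591.7, 79.7, 104.9]
ee_rot: [180.0, 0.0, 17.1]
force: [-1.2, 1.5, 1.2]
gripper_width: 0.5
gripper_force: 0.8
```

```bash
python3 -c "
from h import *
wrist('w4')"
```

```text
conf 0.66
lvl 73 [[-1.5, -39.1], [40.5, 39.7]]
lvl 60 [[-10.6, -61.3], [58.5, 54.5]]
tilt fore -0.291 side -0.291 knob loc [-29.  -29.  124.7] [1.] rms nan 0
tilt fore -0.291 side -0.291 knob loc [-29.  -29.  124.7] [0. 0. 1.] rms 0.0 0
t 7.95 tcp loc [-1.2 15.8] z 104.9 F [-0.7  1.8]
  return _methods._mean(a, axis=axis, dtype=dtype,
  ret = ret.dtype.type(ret / rcount)
```

View pics/w4.png

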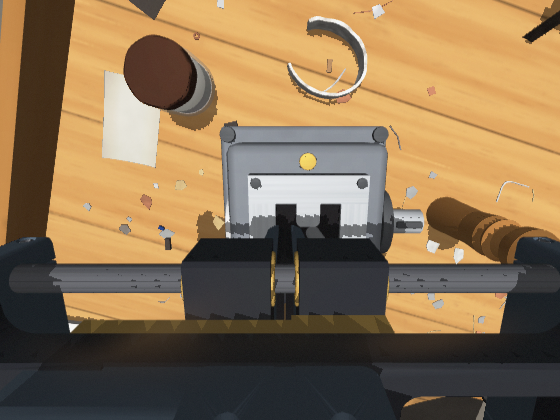

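The slots show at (287,215) and (330,215), and the knob is hidden under the rig. The force is steady at about 2 N, so the lever is sliding freely.

>>> send_rows:
  targets:
    - [[0,0,0,0.0074,-0.024,0,1],[0,0,0,0.0074,-0.024,0,1],[0,0,0,0.0074,-0.024,0,1]]

```text
time_s: 8.35
ee_pos: [595.9, 65.6, 104.6]
ee_rot: [-180.0, 0.0, 17.1]
force: [-0.2, 1.6, -1.5]
gripper_width: 0.3
gripper_force: 0.8
```

>>> send_rows:
  targets:
    - [[0,0,0,0.0074,-0.024,0,1],[0,0,0,0,0,0,1]]

```text
time_s: 8.55
ee_pos: [597.5, 60.3, 104.7]
ee_rot: [180.0, 0.0, 17.1]
force: [0.3, -0.1, 0.2]
gripper_width: 0.7
gripper_force: 0.2
```

>>> send_rows:
  targets:
    - [[0,0,0,0.0044,-0.0143,0,1],[0,0,0,0,0,0,1]]

```text
time_s: 8.75
ee_pos: [598.3, 58.0, 104.8]
ee_rot: [180.0, 0.0, 17.1]
force: [-0.4, 1.2, -0.1]
gripper_width: 0.2
gripper_force: 0.4
```

>>> send_rows:
  targets:
    - [[0,0,0,0.003,-0.0096,0,1],[0,0,0,0,0,0,1]]

```text
time_s: 8.95
ee_pos: [598.6, 56.8, 104.7]
ee_rot: [-179.9, 0.0, 17.1]
force: [-0.8, 2.4, -1.5]
gripper_width: 0.3
gripper_force: 1.7
```

>>> send_rows:
  targets:
    - [[0,0,0,0.003,-0.0096,0,1],[0,0,0,0,0,0,1]]

```text
time_s: 9.15
ee_pos: [598.8, 56.0, 104.6]
ee_rot: [-179.8, 0.1, 17.1]
force: [-1.7, 7.6, -1.7]
gripper_width: 0.8
gripper_force: 3.5
```

>>> send_rows:
  targets:
    - [[0,0,0,-0.0295,0.0956,0,1],[0,0,0,0,0,0,1],[0,0,0,-0.0836,-0.0258,0,1],[0,0,0,-0.0836,-0.0258,0,1],[0,0,0,-0.0836,-0.0258,0,1],[0,0,0,-0.0836,-0.0258,0,1],[0,0,0,0,0,0,1],[0,0,0,0.0217,-0.0703,0,1],[0,0,0,0.0217,-0.0703,0,1],[0,0,0,0.0217,-0.0703,0,1],[0,0,0,0,0,0,1]]

```text
time_s: 10.25
ee_pos: [541.2, 8.4, 104.9]
ee_rot: [179.9, -0.0, 17.0]
force: [0.1, 0.4, -0.7]
gripper_width: 0.4
gripper_force: 0.0
```

```bash
python3 -c "
from h import *
wrist('w5')"
```

```text
conf 0.91
lvl 73 [[-42.9, -38.4], [40.3, 39.8]]
lvl 60 [[-60.5, -54.0], [57.8, 54.4]]
tilt fore -0.022 side -0.354 knob loc [ -2.2 -36.4 126.5] [1.64] rms 0.59 4635
tilt fore -0.020 side -0.351 knob loc [ -2.  -36.1 126.6] [-0.16 -0.32  1.67] rms 0.59 4635
t 10.25 tcp loc [-70.4 -37.4] z 104.9 F [0.2 0.4]
```

View pics/w5.png

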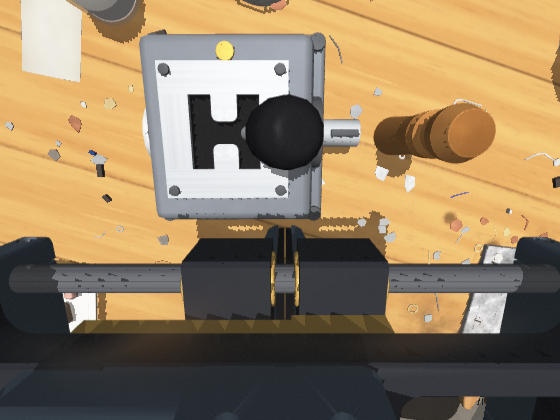

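The lever stands in the cross channel at the right-hand slots, with the knob at (285,130). The last push goes to the far side.

>>> send_rows:
  targets:
    - [[0,0,0,0.05,0.0155,0,1],[0,0,0,0.05,0.0155,0,1],[0,0,0,0.048,0.015,0,1],[0,0,0,0.024,0.0075,0,1],[0,0,0,0.024,0.0075,0,1]]

```text
time_s: 10.85
ee_pos: [578.6, 23.1, 104.8]
ee_rot: [180.0, 0.1, 17.2]
force: [-3.3, -3.0, 2.4]
gripper_width: 0.6
gripper_force: 1.6
```

>>> send_rows:
  targets:
    - [[0,0,0,0.024,0.0075,0,1],[0,0,0,0.024,0.0075,0,1],[0,0,0,0.024,0.0075,0,1]]

```text
time_s: 11.15
ee_pos: [592.9, 27.6, 105.0]
ee_rot: [-180.0, 0.1, 17.1]
force: [-5.8, 0.0, 3.8]
gripper_width: 0.6
gripper_force: 2.3
```

>>> send_rows:
  targets:
    - [[0,0,0,0.024,0.0075,0,1],[0,0,0,0.012,0.0037,0,1],[0,0,0,0,0,0,1]]

```text
time_s: 11.45
ee_pos: [601.0, 30.2, 104.6]
ee_rot: [-180.0, -0.0, 17.1]
force: [-2.4, 1.3, -0.4]
gripper_width: 0.4
gripper_force: 1.0
```

```bash
python3 -c "
from h import *
wrist()"
```

```text
conf 0.63
lvl 73 [[-21.6, -34.4], [40.6, 40.0]]
lvl 60 [[-32.2, -61.7], [58.3, 54.5]]
tilt fore 0.274 side -0.358 knob loc [ 26.8 -35.6 123.1] [1.75] rms 0.61 3764
tilt fore 0.286 side -0.356 knob loc [ 27.9 -35.3 122.9] [-1.31 -0.21  1.68] rms 0.59 3764
t 11.45 tcp loc [ -6.9 -34.3] z 104.6 F [-1.9  1.9]
```

>>> send_rows:
  targets:
    - [[0,0,0,0.016,0.005,0,1],[0,0,0,0.016,0.005,0,1],[0,0,0,0,0,0,1]]

```text
time_s: 11.85
ee_pos: [606.8, 31.9, 104.4]
ee_rot: [-180.0, 0.1, 17.1]
force: [-3.4, 2.1, -2.3]
gripper_width: 0.6
gripper_force: 1.4
```

>>> send_rows:
  targets:
    - [[0,0,0,0.01,0.003,0,1],[0,0,0,0,0,0,1]]

```text
time_s: 12.05
ee_pos: [607.9, 32.2, 104.3]
ee_rot: [-180.0, 0.2, 17.1]
force: [-3.7, 1.4, -1.5]
gripper_width: 0.6
gripper_force: 2.6
```

>>> send_rows:
  targets:
    - [[0,0,0,0.008,0.0025,0,1],[0,0,0,0,0,0,1]]

```text
time_s: 12.25
ee_pos: [608.4, 32.5, 104.1]
ee_rot: [-179.9, 0.3, 17.1]
force: [-7.7, 0.2, -0.8]
gripper_width: 0.4
gripper_force: 3.7
```

```bash
python3 -c "
from h import *
wrist()"
```

```text
conf 0.65
lvl 73 [[-14.6, -33.8], [40.6, 40.0]]
lvl 60 [[-56.1, -61.3], [58.4, 54.6]]
tilt fore 0.360 side -0.358 knob loc [ 34.9 -34.7 120.8] [1.8] rms 0.62 3712
tilt fore 0.370 side -0.360 knob loc [ 35.9 -34.8 120.4] [-1.16  0.18  1.67] rms 0.57 3712
t 12.25 tcp loc [  0.8 -34.3] z 104.1 F [-7.3  2.5]
```

The lever has reached the end stop (tilt about 0.37 rad, force rising). Backing off, then lifting.

>>> send_rows:
  targets:
    - [[0,0,0,-0.03,-0.0093,0,1],[0,0,0,-0.0836,-0.0258,0,1],[0,0,0,-0.0836,-0.0258,0,1],[0,0,0,-0.0836,-0.0258,0,1],[0,0,0,-0.0836,-0.0258,0,1],[0,0,0,0,0,0.1,1],[0,0,0,0,0,0.1,1],[0,0,0,0,0,0.1,1],[0,0,0,0,0,0.1,1],[0,0,0,0,0,0,1],[0,0,0,0,0,0,1]]

```text
time_s: 13.45
ee_pos: [538.6, 10.0, 185.4]
ee_rot: [179.9, -0.2, 17.1]
force: [-0.2, 0.1, -0.6]
gripper_width: 0.5
gripper_force: 0.0
```

```bash
python3 -c "
from h import *
wrist('w6')
for n in ('flux_jar','silver_cuff','ring_peg'):
    optics.grab_frame('top');print(n,[(r['conf'],unproj('top',r['at'],z=0).round(1)) for r in optics.place_of('top',n)[:1]])"
```

```text
conf 0.61
lvl 73 [[-42.6, -39.3], [40.1, 39.8]]
lvl 60 [[-61.1, -60.8], [57.7, 54.5]]
tilt fore 0.360 side -0.357 knob loc [ 34.9 -34.6 120.8] [1.72] rms 0.75 2307
tilt fore 0.372 side -0.361 knob loc [ 36.  -34.8 120.3] [-1.25  0.38  1.56] rms 0.67 2307
t 13.45 tcp loc [-72.5 -35.2] z 185.4 F [-0.2  0.1]
flux_jar [(0.95, array([669.7, 188.8,   0. ]))]
silver_cuff [(0.56, array([724.6,  83.1,   0. ]))]
ring_peg []
```

View pics/w6.png

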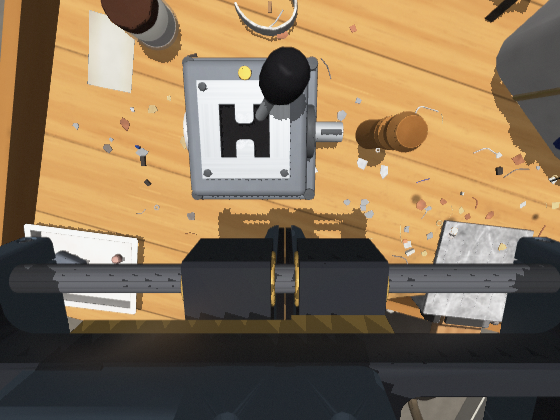

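The lever rests in the far-right slot, with the knob at (285,75) and its shank at the slot's far end. The jar, cuff and clamp stand untouched, and the gripper is clear.

```bash
python3 -c "
from workcell import env
print(env.job_done())"
```

```text
the job is handed in; nothing more can be done
None
```

The lever is fully home in the far-right slot, measured at about 0.36 rad to the far side and 0.36 rad to the right. It was pushed there ungripped via the cross channel with at most about 8 N read at the wrist. The jar, cuff and ring clamp look undisturbed, the gripper finished clear, and the job is handed in; no verdict was returned.

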